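Drift a floating plate into line under a bracket

TASK

Take the red-handled tapered drift out of the wooden tool block, feel its point through the hole in the blue bracket and into the out-of-line hole of the loose brass plate hidden underneath, and press it down gently until its collar sits flat on the bracket, so that the two holes are pulled into line. Let go and leave the drift standing there; never force it (stay well under 70 N on the bracket and plate), and leave the green-handled dowel in the block and the beaker, turned part and jar where they are.

Things in the scene. Friction and masses are not known exactly. Their poses are not given: they have to be found in the camera images.
- drift_handle (a point): Centre of the red handle of the drift, a steel pin of about 0.2 kg that hangs upright in one socket of the tool block; x, y along the handle's sides, z up the drift. The handle is square, 24 x 24 mm and 50 mm tall (25 mm above and below this point), with a 3 mm button on top.
- drift_point (a point): The drift's point, a flat end 6 mm in diameter, 63 mm below the collar's underside, 93 mm below the handle's centre. Lowered in the middle of the leaf's hole it lands on the brass plate; lowered about 6.5 mm off the middle, to within some 35 degrees of the right direction, it enters the brass hole.
- dowel_handle (a point): Centre of the green handle of a straight, blunt dowel (same handle and collar, shank 22.4 mm in diameter without taper) that hangs in the other socket; it stays there.
- tool_block: Fixed wooden block 75 (x) x 150 (y) x 70 (z) mm, origin at the centre of its underside. Two vertical sockets 28 mm wide go through it at y = -38 and +38 mm of its frame; the two tools hang in them by their collars, either way round, collar undersides at the block's top, 70 mm up.
- bracket: Fixed bracket, origin at the centre of its underside, z up: a dark foot 116 x 116 x 8 mm, four posts near the corners, and a blue top leaf 108 x 108 mm, 6 mm thick, whose upper face is 75 mm above the bench. A 24 mm hole goes through the middle of the leaf, and a brass plate floats under the leaf.
- bracket_hole (a point): Centre of the 24 mm hole in the blue leaf, at the leaf's upper face; axes as the bracket's, z up. When the drift is home, its collar's underside lies here. The brass plate's hole starts 12.3 to 13.3 mm out of line with this one, in any direction; this is not measured, only a crescent seen through the hole shows it.
- plate_level (a point): Point on the axis of the leaf's hole, level with the top of the brass plate, 7.5 mm below the leaf's upper face; it does not follow the plate. The plate, 56 x 56 x 7.5 mm with a 24 mm hole, slides under about 8 N sideways in two rails that swivel easily about this axis, so it gives way in any direction, stays where it is left, and cannot move up or down.
- beaker: Blue plastic beaker, 74 mm wide, 91 mm tall, loose bystander; origin at the centre of its underside.
- turned_part: White turned spindle part, 56 mm wide, 102 mm tall, loose bystander; origin at the centre of its underside.
- jar: Blue glaze jar with black cap, 54 mm wide, 70 mm tall, loose bystander; origin at the centre of its underside.
- drift: The whole drift; origin at the centre of the underside of its round collar (34 mm wide, 5 mm thick), 30 mm below the handle's centre, z up. Below the collar the shank is 22.4 mm in diameter for 18 mm, then tapers evenly over 45 mm to the point.

How it is judged:
By the outcome, as a careful person would: the job done as asked, in the order asked, and still so for the second after the job is handed in, with the robot touching nothing.
It also fails if it takes over 48 s, if anything falls off the work surface, if the arm or the gripper's body presses on something with over 40 N, if the wrist force passes 120 N, or if a joint passes its speed limit or range.

ROBOT

A 7-joint arm with a two-finger parallel gripper is mounted at the origin on a cart in front of the work surface, level with it; the furniture and walls round the work are solid. World frame = base frame: x ahead of the robot, y to its left, z up, the work surface at z = 0. Lengths are in mm, angles in degrees, forces in N, time in s.
With the tool pointing down it reaches from about 425 to 875 mm from the base axis. Payload 9.9 kg.
Tool frame: the origin (TCP) lies on the centre line of the jaws, within the pads' length; the fingertips stand arm.finger_overhang ahead of it and the grasp point (between the pads) is the TCP (arm.finger_overhang is the distance from the TCP to the fingertips, in mm); z points along the fingers, y is the line along which they close (so a half turn about z gives the same grasp; the last joint's range is limited). The gripper opens to 85 mm and grips with 20 to 120 N. Pads are 22 mm wide; open, the fingers measure 114 mm over their backs; the gripper's body (76 mm by 85 mm) begins 54 mm behind the grasp point. The pads swing forward as they close: fully open they stand 13 mm farther back than shut.
Start: joints at [58.51, 32.985, 1.427, 82.34, -0.859, 64.687, -3.237], TCP at [303.173, -603.089, 250.289] pointing down, gripper open.
Joint ranges: [-157.87, 157.87], [-19.46, 123.44], [-87.15, 90], [11.01, 140.99], [-62.26, 242.26], [9.8, 113.94], [-161.44, 161.44]. Speed limits (degrees/s): [127.2, 127.2, 172.46, 172.46, 180, 180, 180].

INTERFACE

Orientations are given as [roll, pitch, yaw] about the fixed x, y, z axes, in that order (R = Rz(yaw) Ry(pitch) Rx(roll)).
In Python, from bench import sensors, viewer, workorder, boxes_of, arm gives the robot as it stands.
- The arm moves only by the tool step_arm, never from a script. Its arguments are lists of equal length, an entry for each row: "turn": the turn, a rotation vector about the tool's x, y, z in rad, a list of three; "translation": the shift along the tool's x, y, z in m, a list of three; "hand": the finger opening in m, from 0 to 0.0854. A call has 1 to 12 rows; each row shifts and turns the commanded pose from where the row before left it, along the tool's axes as they then stand; what a row does not reach is not made up. A row lasts 1/12 s, in which the tool goes at most 41.7 mm and 7.16 degrees, less where a joint would pass 70% of its speed; a pose out of reach is approached as far as the arm can. A call is refused whole if a number of a shift passes 0.0417 or a number of a turn 0.125, either way. A call with a gripper value outside its range is refused whole. The fingers move at their own pace and stop on an object; "force" is the grip in N (left out, the last holds). Time passes only in rows, so rows that do not move let the fingers close. It gives the time, the measured TCP pose, the force, the opening and the grip force at its end, in the units of the state.
- sensors.observe(): the state, without advancing time (a new reading comes with each control period).
- viewer.get_image(name): name is "scene" or "top"; returns a dict with "img" (480x640x3 uint8, red, green, blue), "fov_y" (degrees; the focal length in pixels is half the picture's height over the tangent of half this angle, whatever the lens; pixels are square), "cx", "cy" (the principal point, pixels), "xyz" and "attitude" of the camera in the world. Camera axes: x right, y down, z forward; pixel columns grow to the right and rows downward; lengths in mm; the calibration is good to about 2 mm. A picture is of the moment at which its call begins. There is no depth.
- workorder.close_job(): hands the job in; it is judged then, once.
Trained networks look in the newest picture that a camera, given by its name, has taken for a name from the list of things; names that differ only in an ending like _2 or _b are one class to them, and where a whole thing is asked for, a point or a joint stands for the part that bears it (a point fixed in the world has none). Each returns a list of dicts, best first, with "p" (0 to 1); they miss things now and then, are a little off and sometimes report something else, mostly with a low value. They report only what shows in the picture. A call takes as long as a camera call.
- boxes_of(target, camera): "centre" ([x, y, z] in mm, in world coordinates, good to about 4 mm: the middle of the surface that is visible of it).
The state is a dict: "time_s": time; "joint_positions": joint angles; "dq": joint speeds; "tau": joint torques, N m; "tool_pos": TCP position; "tool_rot": TCP orientation; "force": force on the tool from outside, world axes, zero at the start; "moment": the same for the moment, N m; "grip_width": finger opening in mm; "finger_force": force on a finger pad.
Only numpy, scipy, OpenCV 4.12 (cv2) and the standard library are available. Lean on these libraries where they do the work, as an engineer would, in place of code of your own. Each camera call takes 0.05 s, during which the arm holds its last target. There are 200 camera calls.

## Working session

There is one attempt and no reset: what is moved stays moved. The work goes in short steps, Python scripts to look and compute and a tool call to move; the robot and the scene stay as the last step left them, time stands still between calls to the robot, and variables do not carry over. Pictures are saved under pics/ and viewed, at most 10 in all, crops included, and the job is handed in when it is done.

Besides the shell and the picture viewer there is one more tool, called after "Request:" as name(argument=value, ...) on one line, values as JSON. step_arm: Moves the arm, as the interface text tells. Its arguments: {"type":"object","properties":{"turn":{"type":"array"},"translation":{"type":"array"},"hand":{"type":"array"},"force":{"type":"number"}},"required":["turn","translation","hand"]}

```bash
mkdir -p pics; ls; python3 - <<'E'
from bench import sensors, viewer, boxes_of, arm
import cv2
print(arm.finger_overhang)
s=sensors.observe(); print({k:s[k] for k in ('time_s','tool_pos','tool_rot','force','grip_width')})
for c in ('scene','top'):
    d=viewer.get_image(c); cv2.imwrite(f'pics/{c}0.png',d['img'][:,:,::-1]); print(c,d['fov_y'],d['cx'],d['cy'],d['xyz'],d['attitude'])
    for t in ('drift_handle','dowel_handle','tool_block','bracket','bracket_hole','beaker','turned_part','jar'):
        print(t,[(r['p'],r['centre']) for r in boxes_of(t,c)[:2]])
E
```

```text
pics
19.0
{'time_s': 0.0, 'tool_pos': array([ 302.99586458, -602.68793158,  249.43071073]), 'tool_rot': array([-1.79903338e+02,  6.28066896e-03,  2.66915460e+01]), 'force': array([ 0.02086262, -0.37790921, -0.83421261]), 'grip_width': 85.37120577966279}
scene 57.46734686275369 317.0915963792052 242.13360664951938 [138.90053426 614.5630161  722.92279606] [-130.09188568   -0.83404854 -144.44892817]
drift_handle [(0.83, [483.6, -184.4, 100.7])]
dowel_handle [(0.71, [467.4, -259.3, 99.1])]
tool_block [(0.83, [464.3, -188.8, 52.4])]
bracket [(0.86, [526.6, 134.2, 75.8]), (0.39, [442.1, 306.7, 83.9])]
bracket_hole [(0.98, [529.5, 129.9, 73.9])]
beaker [(0.97, [686.8, -178.1, 62.3]), (0.71, [482.8, -186.9, 97.3])]
turned_part [(0.65, [440.0, 305.6, 86.6])]
jar [(0.5, [486.9, -180.5, 102.4])]
top 57.09323405789291 319.7161598366737 234.42455001895976 [529.49798435   9.99250564 930.69614253] [-177.99454351   -1.75936095  -88.94847727]
drift_handle [(0.53, [494.4, -189.0, 123.2])]
dowel_handle [(0.61, [480.8, -262.6, 122.5])]
tool_block [(0.62, [489.0, -222.0, 67.6])]
bracket [(0.63, [543.0, 114.6, 70.0])]
bracket_hole [(0.84, [539.7, 112.5, 77.0])]
beaker [(0.75, [699.3, -207.3, 37.6])]
turned_part [(0.71, [542.9, 109.5, 73.0]), (0.68, [453.6, 285.5, 99.7])]
jar [(0.94, [591.5, 235.1, 68.5])]
```

View pics/scene0.png

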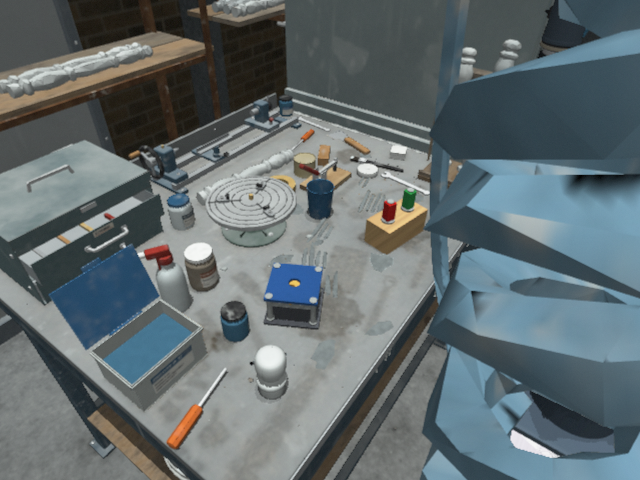

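View pics/top0.png

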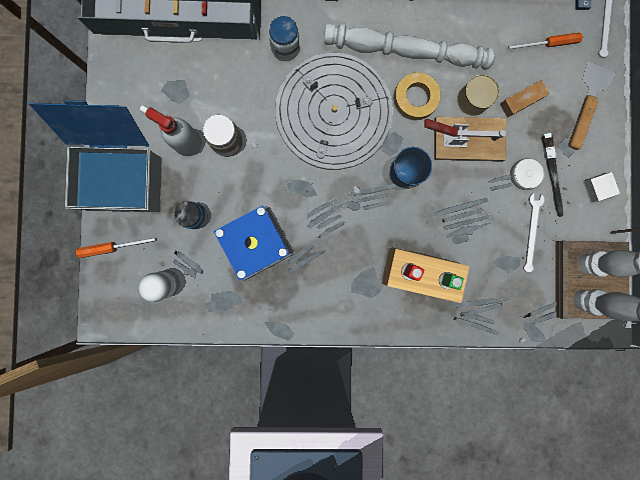

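The top view shows the bracket at about (252,242), with a yellow brass crescent in its hole, the red handle at (413,271) and the green one at (453,281). Next I'll measure these by colour.

```bash
cat > h.py <<'E'
import numpy as np, cv2
from scipy.spatial.transform import Rotation as R
from bench import sensors, viewer, boxes_of
def cam(c):
    d=viewer.get_image(c); d['f']=240/np.tan(np.radians(d['fov_y']/2)); d['R']=R.from_euler('xyz',d['attitude'],degrees=True).as_matrix(); return d
def ray(d,u,v,z):
    r=d['R']@np.array([(u-d['cx'])/d['f'],(v-d['cy'])/d['f'],1]); return d['xyz']+r*(z-d['xyz'][2])/r[2]
def proj(d,p):
    q=d['R'].T@(np.array(p)-d['xyz']); return d['f']*q[:2]/q[2]+[d['cx'],d['cy']]
def blob(d,lo,hi,roi):
    h=cv2.cvtColor(d['img'],cv2.COLOR_RGB2HSV); m=cv2.inRange(h,np.array(lo),np.array(hi)); k=np.zeros_like(m); x0,y0,x1,y1=roi; k[y0:y1,x0:x1]=m[y0:y1,x0:x1]; return k
E
python3 - <<'E'
from h import *
rois={'top':(205,195,300,290),'scene':(255,250,335,315)}
tiles=[]
for c in ('top','scene'):
    d=cam(c); m=blob(d,(105,120,60),(125,255,255),rois[c])
    k=max(cv2.findContours(m,cv2.RETR_EXTERNAL,cv2.CHAIN_APPROX_NONE)[0],key=cv2.contourArea)
    P=np.array([ray(d,u,v,75)[:2] for u,v in k[:,0]],np.float32)
    print(c,'leaf',cv2.minAreaRect(P))
    y=blob(d,(15,100,120),(35,255,255),rois[c]); v,u=np.nonzero(y); print('brass',len(u),ray(d,u.mean(),v.mean(),67.5))
    hull=cv2.drawContours(np.zeros_like(m),[cv2.convexHull(k)],-1,255,-1)
    b=boxes_of('bracket_hole',c)[0]['centre']; pu,pv=proj(d,b).astype(int)
    hh=np.zeros_like(m); hh[pv-11:pv+12,pu-11:pu+12]=1; hh=(hh>0)&(m==0)
    v,u=np.nonzero(hh); print('hole',len(u),ray(d,u.mean(),v.mean(),75), 'expected px',np.pi*144*(d['f']/np.linalg.norm(d['xyz']-b))**2)
    tiles.append(cv2.resize(d['img'][pv-14:pv+14,pu-14:pu+14],(390,390),interpolation=cv2.INTER_NEAREST))
    if c=='top':
        for n,lo,hi in (('red',(0,150,60),(6,255,255)),('green',(45,120,40),(80,255,255))):
            m=blob(d,lo,hi,(385,240,475,310)); v,u=np.nonzero(m); print(n,len(u),u.min(),u.max(),v.min(),v.max())
        w=blob(d,(8,60,60),(25,200,255),(370,235,490,315))
        k=max(cv2.findContours(w,cv2.RETR_EXTERNAL,cv2.CHAIN_APPROX_NONE)[0],key=cv2.contourArea)
        P=np.array([ray(d,u,v,70)[:2] for u,v in k[:,0]],np.float32); print('block',cv2.minAreaRect(P))
        t=cv2.resize(d['img'][245:305,380:475],(780,493),interpolation=cv2.INTER_NEAREST)
        cv2.imwrite('pics/blk.png',t[:,:,::-1])
cv2.imwrite('pics/hole.png',np.hstack(tiles)[:,:,::-1])
E
```

```text
top leaf ((541.9569091796875, 116.829345703125), (107.91027069091797, 108.85685729980469), 29.036720275878906)
brass 73 [541.65840308 114.46172966  67.5       ]
hole 123 [542.3232965  116.15591779  75.        ] expected px 118.16348741555022
red 113 404 423 264 280
green 94 442 463 274 289
block ((485.2578430175781, -223.84239196777344), (162.9541015625, 75.95655822753906), 77.8799057006836)
scene leaf ((541.1071166992188, 117.40290832519531), (107.75566101074219, 110.667724609375), 29.412593841552734)
brass 49 [545.84545233 110.95611613  67.5       ]
hole 69 [540.25738647 119.47174096  75.        ] expected px 108.04904697460822
```

View pics/hole.png

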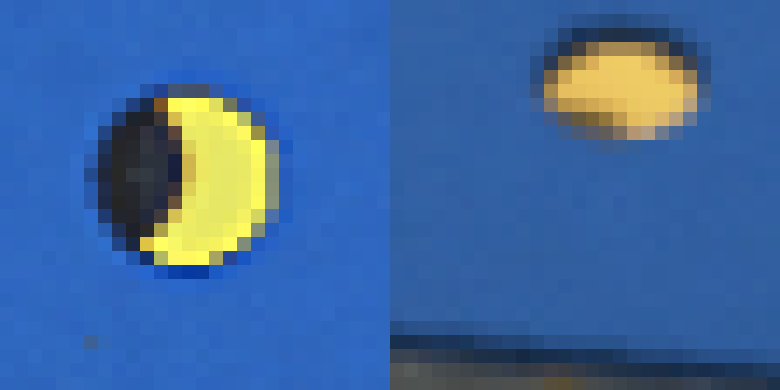

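View pics/blk.png

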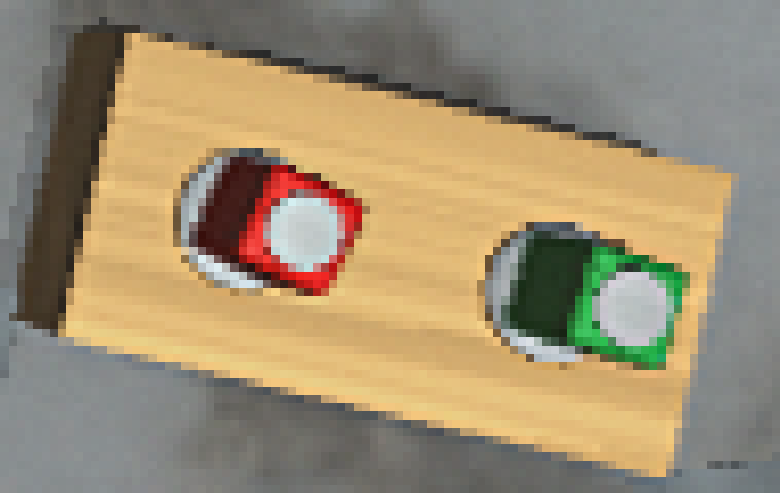

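The left tile shows the lens-shaped brass hole to the left of the leaf hole, centred near tile (137,180). That is world +y, with a slight +x. In the block picture the handles are turned about 10° from the block. I'll get the handle's position and yaw next.

```bash
python3 - <<'E'
from h import *
d=cam('top')
print('btn red',ray(d,380+307/8.21-.5,245+230/8.21-.5,128),'green',ray(d,380+635/8.21-.5,245+307/8.21-.5,128))
C=np.array([(270,165),(365,205),(325,295),(240,260)],float)/8.21+[379.5,244.5]
P=np.array([ray(d,u,v,125)[:2] for u,v in C]); print(P, P.mean(0))
for i in range(4): e=P[(i+1)%4]-P[i]; print(np.degrees(np.arctan2(e[1],e[0]))%90,np.linalg.norm(e))
h=cv2.cvtColor(d['img'],cv2.COLOR_RGB2HSV); m=blob(d,(0,150,150),(8,255,255),(395,255,430,290))|blob(d,(170,150,150),(180,255,255),(395,255,430,290))
v,u=np.nonzero(m); P=np.array([ray(d,a,b,125)[:2] for a,b in zip(u,v)],np.float32); print(len(u),cv2.minAreaRect(P))
d=cam('scene')
for p in ([485,-186,128],[485,-186,75]): print(proj(d,p))
for n,c in (('drift_handle','scene'),):
  print(boxes_of(n,c)[0])
b=d['img'][190:230,370:425]; cv2.imwrite('pics/sc.png',cv2.resize(b,(770,560),interpolation=cv2.INTER_NEAREST)[:,:,::-1])
E
```

```text
btn red [ 491.84832955 -193.14156058  128.        ] green [ 475.94499215 -267.0376602   128.        ]
[[ 506.06596476 -185.41524629]
 [ 497.50548819 -206.90815054]
 [ 477.28890052 -198.10433737]
 [ 484.771099   -178.90161041]] [ 491.40786312 -192.33233615]
68.28294632312267 23.134966870440557
66.468091412256 22.050341119928103
68.71199771876539 20.60893050682618
72.99226897639657 22.26878442828035
70 ((492.0641174316406, -192.47413635253906), (22.28078842163086, 22.204256057739258), 64.53741455078125)
[391.04900369 203.32225865]
[388.37733394 221.12688477]
{'centre': [484.5, -185.1, 97.3], 'p': 0.56}
```

View pics/sc.png

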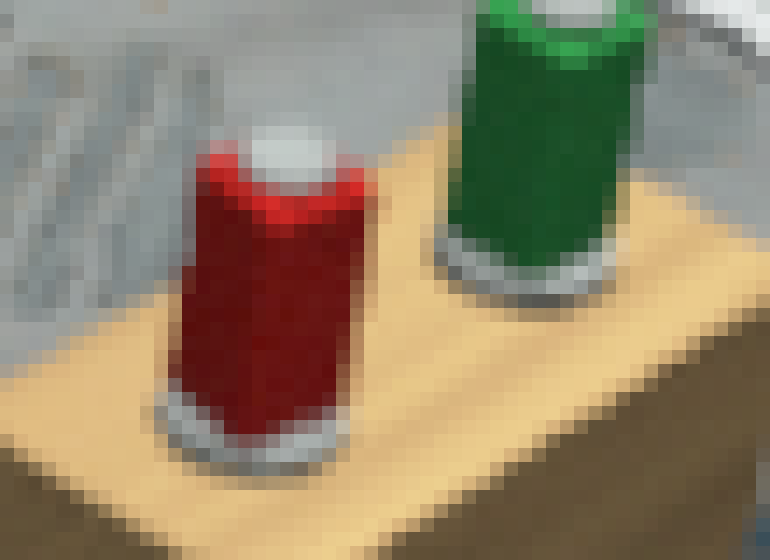

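The red button is at about (390,201), which agrees with the top-camera estimate. The drift is at (491.5,-193) with yaw about -22.5°. I'll turn first, then travel.

Request:
step_arm(turn=[[0,0,0.1227],[0,0,0.1227],[0,0,0.1227],[0,0,0.1227],[0,0,0.1227],[0,0,0.1227],[0,0,0.1227]], translation=[[0,0,0],[0,0,0],[0,0,0],[0,0,0],[0,0,0],[0,0,0],[0,0,0]], hand=[0.056,0.056,0.056,0.056,0.056,0.056,0.056])

```text
time_s: 1.83
tool_pos: [303.2, -603.1, 250.3]
tool_rot: [180.0, -0.0, -22.9]
force: [0.2, 0.2, 0.4]
grip_width: 56.2
finger_force: 0.0
```

Request:
step_arm(turn=[[0,0,0],[0,0,0],[0,0,0],[0,0,0],[0,0,0],[0,0,0],[0,0,0],[0,0,0]], translation=[[-0.0103,-0.035,0],[-0.0103,-0.035,0],[-0.0103,-0.035,0],[-0.0103,-0.035,0],[-0.0103,-0.035,0],[-0.0103,-0.035,0],[-0.0103,-0.035,0],[0,0,0]], hand=[0.056,0.056,0.056,0.056,0.056,0.056,0.056,0.056])

```text
time_s: 2.5
tool_pos: [331.5, -342.5, 250.3]
tool_rot: [-179.8, 0.1, -22.2]
force: [0.3, -0.8, -0.7]
grip_width: 55.7
finger_force: 0.0
```

Request:
step_arm(turn=[[0,0,0],[0,0,0],[0,0,0],[0,0,0],[0,0,0],[0,0,0],[0,0,0],[0,0,0]], translation=[[0.0151,-0.0333,0.0083],[0.0151,-0.0333,0.0083],[0.0151,-0.0333,0.0083],[0.0151,-0.0333,0.0083],[0.0151,-0.0333,0.0083],[0.0151,-0.0333,0.0083],[0,0,0],[0,0,0]], hand=[0.056,0.056,0.056,0.056,0.056,0.056,0.056,0.056])

```text
time_s: 3.17
tool_pos: [491.9, -197.2, 199.8]
tool_rot: [-180.0, 0.1, -22.3]
force: [-0.5, -0.7, 0.2]
grip_width: 56.1
finger_force: 0.0
```

```bash
python3 - <<'E'
from h import *
print(sensors.observe()['tool_pos'])
a=cam('top')['img'][200:340,340:500]; d=cam('scene'); b=d['img'][130:270,330:490]
cv2.imwrite('pics/above.png',np.hstack([cv2.resize(i,(400,350),interpolation=cv2.INTER_CUBIC) for i in (a,b)])[:,:,::-1])
print(boxes_of('drift_handle','scene')[:1],boxes_of('drift_handle','top')[:1])
E
```

```text
[ 491.91045586 -197.23748668  199.82795282]
[{'centre': [486.0, -185.9, 99.0], 'p': 0.66}] []
```

View pics/above.png

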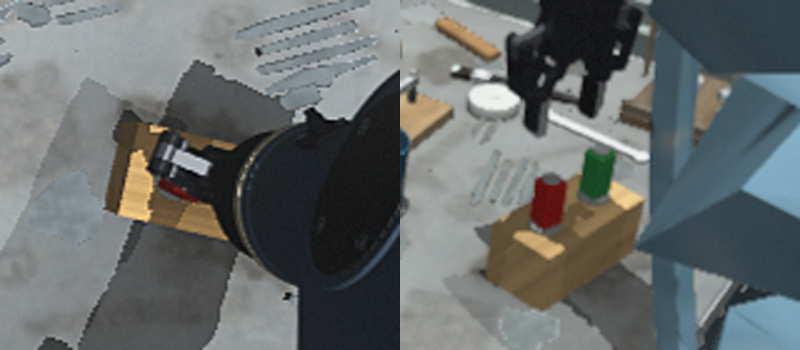

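The gripper hovers above the drift, with the red handle under the jaws and the green one clear. I'll correct by 4 mm in y, then descend and grip.

Request:
step_arm(turn=[[0,0,0],[0,0,0],[0,0,0],[0,0,0],[0,0,0],[0,0,0],[0,0,0],[0,0,0]], translation=[[-0.0018,-0.0038,0.01],[0,0,0.018],[0,0,0.018],[0,0,0.018],[0,0,0.018],[0,0,0.017],[0,0,0],[0,0,0]], hand=[0.056,0.056,0.056,0.056,0.056,0.056,0.056,0.056])

```text
time_s: 4.03
tool_pos: [489.6, -196.0, 101.5]
tool_rot: [180.0, 0.1, -22.6]
force: [0.3, -0.4, 0.5]
grip_width: 55.8
finger_force: 0.0
```

Request:
step_arm(turn=[[0,0,0],[0,0,0],[0,0,0],[0,0,0],[0,0,0],[0,0,0],[0,0,0],[0,0,0]], translation=[[0,0,0],[0,0,0],[0,0,0],[0,0,0],[0,0,0],[0,0,0],[0,0,0],[0,0,0]], hand=[0.04,0.03,0.02,0.02,0.02,0.02,0.02,0.02], force=80)

```text
time_s: 4.7
tool_pos: [491.0, -195.5, 102.8]
tool_rot: [-180.0, -0.1, -22.5]
force: [-1.4, 0.1, 5.1]
grip_width: 23.3
finger_force: 77.9
```

Request:
step_arm(turn=[[0,0,0],[0,0,0],[0,0,0],[0,0,0],[0,0,0],[0,0,0],[0,0,0],[0,0,0]], translation=[[0,0,-0.01],[0,0,-0.02],[0,0,-0.02],[0,0,-0.02],[0,0,-0.02],[0,0,-0.02],[0,0,0],[0,0,0]], hand=[0.02,0.02,0.02,0.02,0.02,0.02,0.02,0.02])

```text
time_s: 5.37
tool_pos: [490.8, -195.2, 212.9]
tool_rot: [-180.0, -0.2, -22.5]
force: [-0.4, -0.3, -2.8]
grip_width: 23.3
finger_force: 78.4
```

```bash
python3 - <<'E'
from h import *
for i in range(4):
    d=cam('scene'); s=sensors.observe(); print(s['tool_pos'].round(1),s['tool_rot'].round(2),s['force'].round(2),s['grip_width'])
p=proj(d,s['tool_pos']).astype(int); print(p)
b=d['img'][p[1]-60:p[1]+100,p[0]-90:p[0]+90]
cv2.imwrite('pics/lift.png',cv2.resize(b,(720,600),interpolation=cv2.INTER_CUBIC)[:,:,::-1])
E
```

```text
[ 490.2 -194.9  211.8] [-1.7999e+02 -3.0000e-02 -2.2510e+01] [ 0.3   0.1  -2.64] 23.193668231321457
[ 489.9 -194.8  211.1] [-1.800e+02  5.000e-02 -2.252e+01] [-0.28  1.09 -3.28] 22.875077835976676
[ 489.8 -194.8  210.7] [ 1.7999e+02  1.0000e-01 -2.2510e+01] [-0.42 -0.07 -3.92] 23.231343278788213
[ 489.8 -194.8  210.6] [ 1.7999e+02  1.1000e-01 -2.2520e+01] [-0.12  0.26 -2.4 ] 23.26474853129194
[395 170]
```

View pics/lift.png

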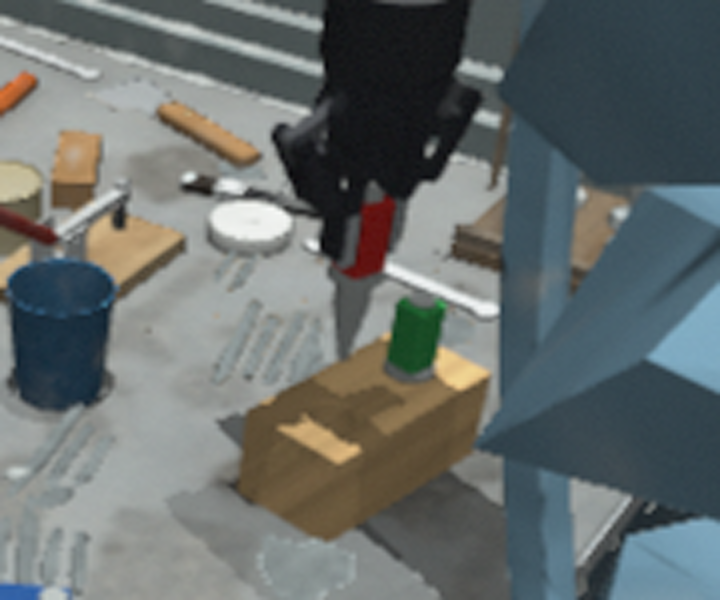

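The drift is out and held upright, with the green dowel still in its socket. Next is the carry to the bracket.

Request:
step_arm(turn=[[0,0,-0.102],[0,0,-0.102],[0,0,-0.102],[0,0,0],[0,0,0],[0,0,0],[0,0,0],[0,0,0],[0,0,0],[0,0,0],[0,0,0],[0,0,0]], translation=[[0,0,0],[0,0,0],[0,0,0],[0.0028,-0.0357,0],[0.0028,-0.0357,0],[0.0028,-0.0357,0],[0.0028,-0.0357,0],[0.0028,-0.0357,0],[0.0028,-0.0357,0],[0.0028,-0.0357,0],[0.0028,-0.0357,0],[0.0027,-0.0357,0]], hand=[0.02,0.02,0.02,0.02,0.02,0.02,0.02,0.02,0.02,0.02,0.02,0.02])

```text
time_s: 6.57
tool_pos: [543.0, 124.4, 210.5]
tool_rot: [180.0, 0.1, -5.0]
force: [-0.2, -1.2, -2.7]
grip_width: 23.0
finger_force: 78.9
```

Request:
step_arm(turn=[[0,0,0],[0,0,0],[0,0,0]], translation=[[0,0,0.009],[0,0,0.009],[0,0,0]], hand=[0.02,0.02,0.02])

```text
time_s: 6.82
tool_pos: [541.9, 122.1, 190.9]
tool_rot: [179.9, 0.2, -5.0]
force: [-0.3, -1.0, -3.3]
grip_width: 23.2
finger_force: 79.1
```

```bash
python3 - <<'E'
from h import *
T=[]
for c in ('scene','top'):
    for i in range(3): d=cam(c)
    s=sensors.observe(); print(s['time_s'],s['tool_pos'].round(1),s['tool_rot'].round(2),s['force'].round(2),s['grip_width'])
    t=s['tool_pos']; p=proj(d,t-[0,0,95]).astype(int); print(c,proj(d,t),proj(d,t-[0,0,95]),p)
    b=d['img'][p[1]-50:p[1]+30,p[0]-26:p[0]+27]; T.append(cv2.resize(b,(397,600),interpolation=cv2.INTER_CUBIC))
    print(boxes_of('drift_point',c)[:2])
cv2.imwrite('pics/over.png',np.hstack(T)[:,:,::-1])
E
```

```text
6.9667 [543.2 121.1 193.2] [ 1.7994e+02  5.0000e-02 -5.1200e+00] [ 0.64 -0.63 -2.55] 23.105318564544238
scene [290.76378581 239.35990528] [291.89474549 275.3402298 ] [291 275]
[{'centre': [532.5, 128.8, 167.3], 'p': 0.92}, {'centre': [442.3, 304.6, 83.2], 'p': 0.69}]
7.1667 [543.7 122.1 193.9] [-1.7999e+02 -4.0000e-02 -5.0600e+00] [ 0.56  0.47 -2.64] 22.97376009352132
top [238.86694414 240.10968337] [246.57904955 241.22860954] [246 241]
[]
```

View pics/over.png

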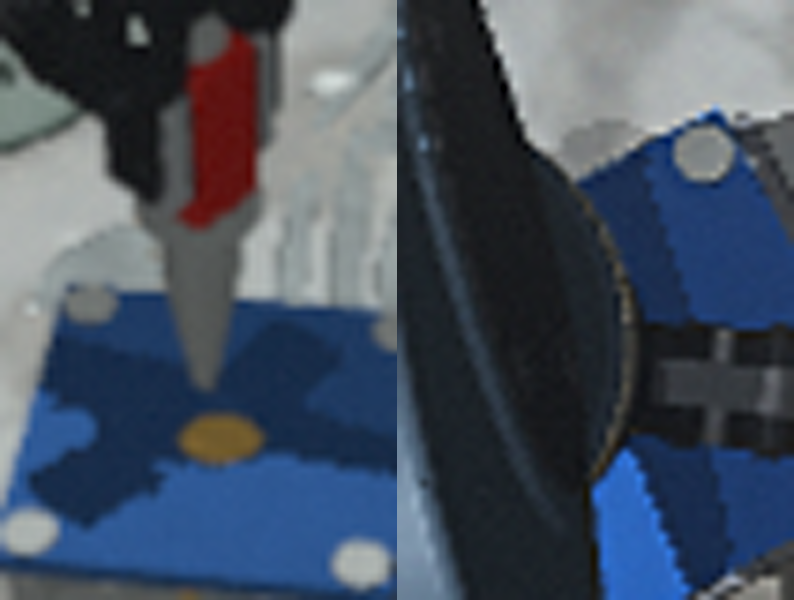

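In the scene tile the point at (207,390) is above and left of the hole centre at (222,440). That matches the intended +6.5 mm in y within about 1 mm. Now to lower it while feeling for contact.

Request:
step_arm(turn=[[0,0,0],[0,0,0],[0,0,0],[0,0,0],[0,0,0],[0,0,0]], translation=[[0,0,0.008],[0,0,0.008],[0,0,0.006],[0,0,0.002],[0,0,0],[0,0,0]], hand=[0.02,0.02,0.02,0.02,0.02,0.02])

```text
time_s: 7.72
tool_pos: [543.3, 122.8, 169.2]
tool_rot: [180.0, 0.0, -5.0]
force: [-0.6, -0.6, -2.6]
grip_width: 23.4
finger_force: 79.1
```

Request:
step_arm(turn=[[0,0,0],[0,0,0],[0,0,0],[0,0,0],[0,0,0]], translation=[[0,0,0.0015],[0,0,0.0015],[0,0,0.0015],[0,0,0],[0,0,0]], hand=[0.02,0.02,0.02,0.02,0.02])

```text
time_s: 8.13
tool_pos: [543.4, 122.8, 165.0]
tool_rot: [180.0, 0.0, -5.0]
force: [0.9, -0.4, -2.3]
grip_width: 23.1
finger_force: 79.1
```

Request:
step_arm(turn=[[0,0,0],[0,0,0],[0,0,0],[0,0,0],[0,0,0]], translation=[[0,0,0.0015],[0,0,0.0015],[0,0,0.001],[0,0,0],[0,0,0]], hand=[0.02,0.02,0.02,0.02,0.02])

```text
time_s: 8.55
tool_pos: [543.3, 122.8, 160.9]
tool_rot: [180.0, 0.0, -5.0]
force: [0.4, -0.1, -2.3]
grip_width: 23.0
finger_force: 79.1
```

Request:
step_arm(turn=[[0,0,0],[0,0,0],[0,0,0],[0,0,0]], translation=[[0,0,0.001],[0,0,0.001],[0,0,0],[0,0,0]], hand=[0.02,0.02,0.02,0.02])

```text
time_s: 8.88
tool_pos: [543.4, 122.7, 158.9]
tool_rot: [180.0, 0.0, -5.0]
force: [0.9, -0.2, -3.1]
grip_width: 23.1
finger_force: 79.1
```

Request:
step_arm(turn=[[0,0,0],[0,0,0],[0,0,0],[0,0,0]], translation=[[0,0,0.001],[0,0,0.001],[0,0,0],[0,0,0]], hand=[0.02,0.02,0.02,0.02])

```text
time_s: 9.22
tool_pos: [543.4, 122.5, 156.9]
tool_rot: [180.0, 0.0, -5.0]
force: [0.4, -2.0, -2.6]
grip_width: 23.0
finger_force: 79.1
```

Request:
step_arm(turn=[[0,0,0],[0,0,0],[0,0,0],[0,0,0]], translation=[[0,0,0.001],[0,0,0.001],[0,0,0],[0,0,0]], hand=[0.02,0.02,0.02,0.02])

```text
time_s: 9.55
tool_pos: [543.4, 122.4, 154.9]
tool_rot: [180.0, 0.0, -5.0]
force: [1.0, -4.4, -2.1]
grip_width: 23.3
finger_force: 79.2
```

The point is 7 mm below the top of the brass with no axial load, so it's in the plate's hole. The leaf edge is now touching lightly. I'll follow the taper by centring as I lower.

Request:
step_arm(turn=[[0,0,0],[0,0,0],[0,0,0],[0,0,0],[0,0,0],[0,0,0]], translation=[[0,0.0004,0.001],[0,0.0002,0.001],[0,0.0002,0.001],[0,0.0002,0.001],[0,0,0],[0,0,0]], hand=[0.02,0.02,0.02,0.02,0.02,0.02], force=100)

```text
time_s: 10.05
tool_pos: [543.3, 121.7, 150.9]
tool_rot: [180.0, 0.0, -5.0]
force: [0.5, -2.9, -1.5]
grip_width: 23.0
finger_force: 98.3
```

Request:
step_arm(turn=[[0,0,0],[0,0,0],[0,0,0],[0,0,0],[0,0,0],[0,0,0]], translation=[[0,0.0002,0.001],[0,0.0002,0.001],[0,0.0002,0.001],[0,0.0002,0.001],[0,0,0],[0,0,0]], hand=[0.02,0.02,0.02,0.02,0.02,0.02])

```text
time_s: 10.55
tool_pos: [543.6, 121.2, 147.8]
tool_rot: [-180.0, -0.1, -5.0]
force: [-1.9, -3.3, 8.5]
grip_width: 23.2
finger_force: 99.5
```

Request:
step_arm(turn=[[0,0,0],[0,0,0],[0,0,0],[0,0,0],[0,0,0],[0,0,0]], translation=[[-0.0002,0.0004,0.001],[-0.0002,0.0003,0.001],[0,0.0002,0.001],[0,0.0002,0.001],[0,0,0],[0,0,0]], hand=[0.02,0.02,0.02,0.02,0.02,0.02])

```text
time_s: 11.05
tool_pos: [543.3, 120.4, 143.9]
tool_rot: [-179.9, -0.1, -5.0]
force: [-1.6, -2.8, 9.4]
grip_width: 22.6
finger_force: 99.4
```

Request:
step_arm(turn=[[0,0,0],[0,0,0],[0,0,0],[0,0,0],[0,0,0],[0,0,0]], translation=[[0,0.0002,0.001],[0,0.0002,0.001],[0,0.0002,0.001],[0,0.0002,0.001],[0,0,0],[0,0,0]], hand=[0.02,0.02,0.02,0.02,0.02,0.02])

```text
time_s: 11.55
tool_pos: [543.2, 119.6, 139.9]
tool_rot: [-179.9, -0.1, -5.0]
force: [-1.5, -2.8, 9.3]
grip_width: 23.0
finger_force: 99.4
```

Request:
step_arm(turn=[[0,0,0],[0,0,0],[0,0,0],[0,0,0],[0,0,0],[0,0,0],[0,0,0]], translation=[[-0.0001,0.0002,0.001],[-0.0001,0.0002,0.001],[0,0.0002,0.001],[0,0.0002,0.001],[0,0.0002,0.001],[0,0,0],[0,0,0]], hand=[0.02,0.02,0.02,0.02,0.02,0.02,0.02])

```text
time_s: 12.13
tool_pos: [542.9, 118.7, 134.8]
tool_rot: [-179.9, -0.1, -5.0]
force: [-2.6, -3.5, 8.9]
grip_width: 22.8
finger_force: 99.4
```

Request:
step_arm(turn=[[0,0,0],[0,0,0],[0,0,0],[0,0,0],[0,0,0],[0,0,0],[0,0,0]], translation=[[-0.0001,0.0002,0.001],[-0.0001,0.0002,0.001],[0,0.0002,0.001],[0,0.0002,0.001],[0,0.0002,0.001],[0,0,0],[0,0,0]], hand=[0.02,0.02,0.02,0.02,0.02,0.02,0.02])

```text
time_s: 12.72
tool_pos: [542.6, 117.8, 129.8]
tool_rot: [-179.9, -0.1, -5.0]
force: [-1.1, -2.4, 7.4]
grip_width: 23.2
finger_force: 99.4
```

Request:
step_arm(turn=[[0,0,0],[0,0,0],[0,0,0],[0,0,0],[0,0,0],[0,0,0],[0,0,0]], translation=[[-0.0001,0.0002,0.001],[-0.0001,0.0002,0.001],[0,0.0002,0.001],[0,0.0002,0.001],[0,0.0002,0.001],[0,0,0],[0,0,0]], hand=[0.02,0.02,0.02,0.02,0.02,0.02,0.02])

```text
time_s: 13.3
tool_pos: [542.3, 116.9, 124.6]
tool_rot: [-179.9, -0.1, -5.0]
force: [-1.3, -1.8, 6.4]
grip_width: 23.1
finger_force: 99.2
```

Request:
step_arm(turn=[[0,0,0],[0,0,0],[0,0,0],[0,0,0],[0,0,0],[0,0,0]], translation=[[0,0.0002,0.001],[0,0.0001,0.001],[0,0.0001,0.001],[0,0,0.001],[0,0,0],[0,0,0]], hand=[0.02,0.02,0.02,0.02,0.02,0.02])

```text
time_s: 13.8
tool_pos: [542.2, 116.7, 120.6]
tool_rot: [-179.9, -0.1, -5.0]
force: [-1.1, -0.9, 5.4]
grip_width: 22.9
finger_force: 99.0
```

Request:
step_arm(turn=[[0,0,0],[0,0,0],[0,0,0],[0,0,0],[0,0,0],[0,0,0],[0,0,0],[0,0,0]], translation=[[0,0,0.001],[0,0,0.001],[0,0,0.001],[0,0,0.001],[0,0,0.001],[0,0,0.001],[0,0,0],[0,0,0]], hand=[0.02,0.02,0.02,0.02,0.02,0.02,0.02,0.02])

```text
time_s: 14.47
tool_pos: [542.1, 116.7, 114.4]
tool_rot: [-179.9, -0.1, -5.0]
force: [-0.5, 1.0, 4.4]
grip_width: 22.8
finger_force: 98.7
```

Request:
step_arm(turn=[[0,0,0],[0,0,0],[0,0,0],[0,0,0],[0,0,0],[0,0,0],[0,0,0]], translation=[[0,0,0.001],[0,0,0.001],[0,0,0.001],[0,0,0.001],[0,0,0.001],[0,0,0],[0,0,0]], hand=[0.02,0.02,0.02,0.02,0.02,0.02,0.02])

```text
time_s: 15.05
tool_pos: [542.1, 116.6, 109.2]
tool_rot: [-179.9, -0.0, -5.0]
force: [-0.7, 1.9, 3.5]
grip_width: 22.8
finger_force: 98.5
```

Request:
step_arm(turn=[[0,0,0],[0,0,0],[0,0,0],[0,0,0]], translation=[[0,0,0.001],[0,0,0.0005],[0,0,0],[0,0,0]], hand=[0.02,0.02,0.02,0.02])

```text
time_s: 15.38
tool_pos: [542.1, 116.6, 107.9]
tool_rot: [-179.9, -0.0, -5.0]
force: [-0.6, 2.0, 6.8]
grip_width: 22.6
finger_force: 99.4
```

Request:
step_arm(turn=[[0,0,0],[0,0,0],[0,0,0]], translation=[[0,0,0.0006],[0,0,0],[0,0,0]], hand=[0.02,0.02,0.02])

```text
time_s: 15.63
tool_pos: [542.1, 116.6, 107.9]
tool_rot: [-179.9, -0.1, -5.0]
force: [-3.0, 2.2, 15.2]
grip_width: 23.0
finger_force: 100.5
```

Request:
step_arm(turn=[[0,0,0],[0,0,0],[0,0,0]], translation=[[0,0,0.0006],[0,0,0],[0,0,0]], hand=[0.02,0.02,0.02])

```text
time_s: 15.88
tool_pos: [542.1, 116.6, 107.8]
tool_rot: [-179.9, -0.1, -5.0]
force: [-4.5, 1.2, 21.6]
grip_width: 23.0
finger_force: 101.5
```

It's seated: position stopped at z=107.8 while the force rose to 22 N. I'll ease the load, open, and retreat.

Request:
step_arm(turn=[[0,0,0],[0,0,0],[0,0,0],[0,0,0],[0,0,0],[0,0,0],[0,0,0],[0,0,0]], translation=[[0,0,-0.0012],[0,0,0],[0,0,0],[0,0,0],[0,0,0],[0,0,0],[0,0,0],[0,0,0]], hand=[0.02,0.02,0.026,0.032,0.04,0.05,0.056,0.056])

```text
time_s: 16.55
tool_pos: [541.7, 115.6, 107.3]
tool_rot: [180.0, 0.0, -5.0]
force: [0.1, 0.6, 0.3]
grip_width: 55.8
finger_force: 0.0
```

Request:
step_arm(turn=[[0,0,0],[0,0,0],[0,0,0],[0,0,0],[0,0,0],[0,0,0],[0,0,0],[0,0,0],[0,0,0]], translation=[[0,0,-0.01],[0,0,-0.02],[0,0,-0.02],[0,0,-0.025],[0,0,-0.03],[0,0.035,0],[0,0.035,0],[0,0.035,0],[0,0.035,0]], hand=[0.056,0.056,0.056,0.056,0.056,0.056,0.056,0.056,0.056])

```text
time_s: 17.3
tool_pos: [529.3, -25.0, 213.6]
tool_rot: [-180.0, -0.1, -4.9]
force: [0.7, -0.7, -0.7]
grip_width: 55.6
finger_force: 0.0
```

```bash
python3 - <<'E'
from h import *
T=[]
for c in ('scene','top'):
    d=cam(c); d=cam(c); p=proj(d,[542,117,85]).astype(int)
    T.append(cv2.resize(d['img'][p[1]-45:p[1]+45,p[0]-30:p[0]+30],(400,600),interpolation=cv2.INTER_CUBIC))
    if c=='scene':
        print([n for n in ('beaker','turned_part','jar','dowel_handle')],[boxes_of(n,c)[:1] for n in ('beaker','turned_part','jar','dowel_handle')])
s=sensors.observe(); print(s['time_s'],s['tool_pos'],s['force'])
cv2.imwrite('pics/end.png',np.hstack(T)[:,:,::-1])
E
```

```text
['beaker', 'turned_part', 'jar', 'dowel_handle'] [[{'centre': [688.2, -171.9, 57.7], 'p': 0.65}], [{'centre': [441.2, 305.9, 83.7], 'p': 0.89}], [{'centre': [583.3, 247.3, 50.0], 'p': 0.92}], [{'centre': [469.7, -260.4, 98.8], 'p': 0.78}]]
17.7 [529.78208785 -22.13550718 212.6419064 ] [-0.61136802  0.4579193  -0.45090107]
```

View pics/end.png

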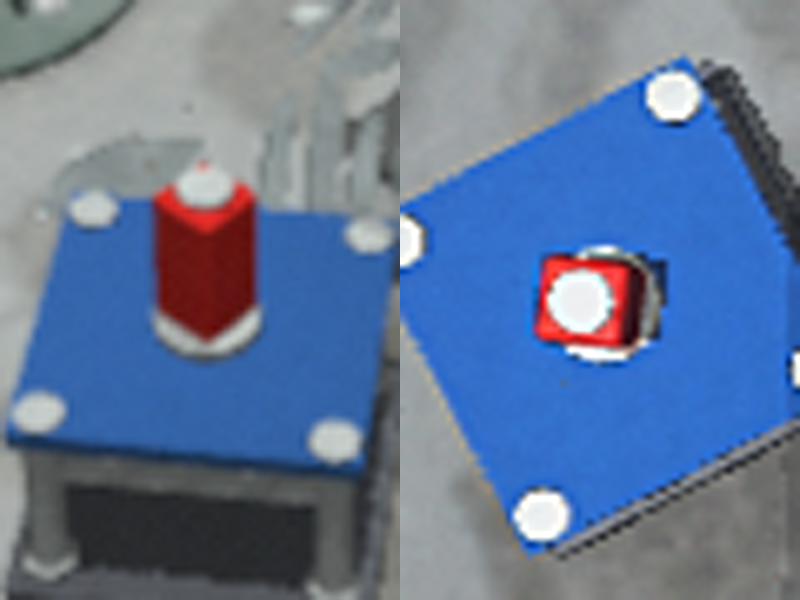

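The picture shows the drift upright with its collar flat on the leaf, at (207,335) in the scene tile. The gripper is clear, so I'll hand in.

```bash
python3 -c "
from bench import workorder
print(workorder.close_job())"
```

```text
the job is handed in; nothing more can be done
None
```

The drift stands upright with its collar flat on the bracket after about 22 N of final press; the dowel, beaker, turned part and jar look unmoved, and the job was handed in at about 18 s.

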